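# Call for a sample check and point out the orange-capped tube

## Robot

A 7-joint arm with a two-finger parallel gripper is mounted at the origin on the work surface. World frame = base frame: x ahead of the robot, y to its left, z up, the work surface at z = 0. Lengths are in mm, angles in rad, forces in N, time in s.
With the tool pointing down it reaches from about 400 to 875 mm from the base axis. Payload 6.5 kg.
Tool frame: the origin (TCP) lies at the very end of the fingers, on their centre line; the grasp point (between the pads) lies 19 mm behind it (env.hold_point_z is the distance from the TCP to the grasp point, in mm); z points along the fingers, y is the direction in which the jaws open and shut (so a half turn about z gives the same grasp; the last joint's range is limited). The gripper opens to 88 mm and grips with 3 to 60 N. Pads are 18 mm wide; open, the fingers measure 123 mm over their backs; the gripper's body (75 mm by 187 mm) begins 45 mm behind the grasp point.
Start: joints at [-1.413, 0.536, -0.004, 1.538, 0.003, 1.067, -0.071], TCP at [144.254, 633.783, 238.716] pointing down, gripper open.
Joint ranges: [-2.7, 2.7], [-0.37, 2.16], [-1.27, 1.26], [0.24, 2.4], [-1.31, 4.45], [0.19, 1.91], [-2.76, 2.76]. Speed limits (rad/s): [2.39, 2.39, 3.14, 3.14, 3.14, 3.14, 3.14].

## Interface

Orientations are given as a unit quaternion [w, x, y, z].
In Python, from cell import env, read_camera, camera_params, workorder gives the robot as it stands.
- The arm moves only by the tool arm_command, never from a script. Its argument "motion" is a list of rows, each a list of 4 numbers: the shift along the tool's x, y, z in units of 80 cm (1.0 is 80 cm), then the turn about the tool's z in units of 90 degrees (1.0 is 90 degrees). A call has exactly 5 rows; each row is the pose to reach, as a shift and turn from the pose measured when the call began, along the tool's axes at that moment; what a row does not reach only later rows make up. A row lasts 1/12 s, in which the tool goes at most 41.7 mm and 7.16 degrees, less where a joint would pass 70% of its speed; a pose out of reach is approached as far as the arm can. A call with a number of a shift or a turn outside -1 to 1 is refused whole. A call with a gripper value outside its range is refused whole. "claw" is the gripper's target within -1 to 1 (fully open at 1, half-way at 0, shut at -1), set as the call begins (left out, the last holds). The fingers move at their own pace and stop on an object; "grip_force" is the grip in N (left out, the last holds). Time passes only in rows, so rows that repeat a pose let the fingers close, or fill a call up. It gives the time, the measured TCP pose, the force and the opening at its end, in the units of the state.
- env.state(): the state, without advancing time (a new reading comes with each control period).
- read_camera(name): name is "scene" or "top"; returns the picture (384x512x3 uint8, blue, green, red); there is no depth.
- camera_params(name): a dict with "fov_y" (degrees; the focal length in pixels is half the picture's height over the tangent of half this angle, whatever the lens; pixels are square), "cx", "cy" (the principal point, pixels), "rvec" (rotation vector, rad) and "tvec" (3), from world to camera coordinates, as OpenCV has them. Camera axes: x right, y down, z forward; pixel columns grow to the right and rows downward; lengths in mm; the calibration is good to about 2 mm. A picture is of the moment at which its call begins. camera_params takes no time and is no camera call.
- workorder.job_done(): hands the job in, once; it reports no verdict.
The state is a dict: "clock": time; "qpos": joint angles; "joint_velocities": joint speeds; "joint_torque": joint torques, N m; "tool_pos": TCP position; "orientation": TCP orientation; "wrist_force": force on the tool from outside, world axes, zero at the start; "wrist_torque": the same for the moment, N m; "grip_width": finger opening in mm.
Only numpy, scipy, OpenCV 4.12 (cv2) and the standard library are available. Lean on these libraries where they do the work, as an engineer would, in place of code of your own. Each camera call takes 0.05 s, during which the arm holds its last target. There are 200 camera calls.

## Task

Call a colleague and show them which sample is waiting: press the green button fully down with the fingertips and let it spring back up, then point straight down at the orange-capped tube in the rack, fingertips about 2 cm above the middle of its cap, and hold there for at least two seconds. Finish in that pose, still pointing and touching nothing. Never touch or lift the tubes or their rack, leave the red button unpressed and do not disturb the jar, the tip box or the code reader.

Things in the scene. Friction and masses are not known exactly. Their poses are not given: they have to be found in the camera images.
- rack: dark blue sample-tube rack, 84 mm (its x) by 168 mm (its y), fixed to the bench; origin at the centre of its underside on the bench. 2 rows of 4 holes, 36 mm apart both ways, perforated top plate 60 mm above the bench. Seven tubes stand loose in it and one hole is empty; which tube is in which hole changes
- tube_orange: the tube with the ORANGE cap: clear 16 mm tube with a white label, cap 21 mm across and 20 mm tall, 100 mm tall overall, upright; origin at the centre of its foot, 10 mm above the bench, its z axis up along the tube
- orange_cap (a point): centre of the top face of the orange cap, 110 mm above the bench
- call (a joint): travel of the GREEN call button in m: 0 up, 0.006 fully down; a spring (4 N when fully down) returns it
- call_top (a point): centre of the top face of the green button, a round button 38 mm across on an ivory enclosure 74 x 74 mm fixed to the bench; its top is 52 mm above the bench when up, 10 mm above a grey collar 54 mm across; it is pressed straight down. The point moves with the button
- alarm (a joint): travel of the RED alarm button in m, 0 up, 0.006 fully down: not to be pressed
- alarm_top (a point): centre of the top face of the red button, otherwise the same as the green one; the two can be swapped
- bottle: bystander: amber jar with black lid, 60 mm across, 115 mm tall; origin at the centre of its underside
- tip_box: bystander: pipette-tip box, blue with pale lid, 85 x 122 mm, 60 mm tall; origin at the centre of its underside
- scanner: bystander: hand-held code reader lying on the bench, about 145 x 68 mm, 34 mm tall, head towards its +x; origin under its handle
- tube_purple1: a tube with a PURPLE cap, otherwise the same as tube_orange; origin at the centre of its foot
- tube_purple2: a tube with a PURPLE cap, otherwise the same as tube_orange; origin at the centre of its foot
- tube_purple3: a tube with a PURPLE cap, otherwise the same as tube_orange; origin at the centre of its foot
- tube_purple4: a tube with a PURPLE cap, otherwise the same as tube_orange; origin at the centre of its foot
- tube_purple5: a tube with a PURPLE cap, otherwise the same as tube_orange; origin at the centre of its foot
- tube_purple6: a tube with a PURPLE cap, otherwise the same as tube_orange; origin at the centre of its foot
Not all that is in view belongs to the job. Leave any purple or yellow look-alike of the part that bears call alone.

How it is judged:
By the outcome, as a careful person would: the job done as asked, in the order asked, and still so for the second after the job is handed in, with the robot touching nothing.
It also fails if it takes over 40 s, if anything falls off the work surface, if the arm or the gripper's body presses on something with over 40 N, if the wrist force passes 120 N, or if a joint passes its speed limit or range.

## Working session

There is one attempt and no reset: what is moved stays moved. The work goes in short steps, Python scripts to look and compute and a tool call to move; the robot and the scene stay as the last step left them, time stands still between calls to the robot, and variables do not carry over. Pictures are saved under pics/ and viewed, about 8 in all and at most 12, crops included, and the job is handed in when it is done.

Besides the shell and the picture viewer there is one more tool, called as a command line: name --pt "numbers of a row" for each row, then --argument value for the rest. arm_command: Moves the arm, as the interface text tells. Shifts and turns lie within -1 to 1; 1 stands for 80 cm of shift or 90 degrees of turn. Its arguments: {"type":"object","properties":{"motion":{"type":"array","items":{"type":"array","items":{"type":"number","minimum":-1,"maximum":1}}},"claw":{"type":"number"},"grip_force":{"type":"number"}},"required":["motion"]}

```bash
mkdir -p pics; python3 - <<'E'
from cell import env, read_camera, camera_params
import cv2
for n in("scene","top"):
    im=read_camera(n); cv2.imwrite(f"pics/{n}0.png",im); p=camera_params(n); print(n,p)
s=env.state(); print({k:s[k] for k in("clock","tool_pos","orientation","wrist_force","grip_width")})
E
```

```text
scene {'fov_y': 56.04942899523441, 'cx': 250.14623378277557, 'cy': 196.40136686658488, 'rvec': array([ 1.8281059 ,  1.51362328, -0.69078002]), 'tvec': array([-173.02549674, -277.81395262, 1291.98795689])}
top {'fov_y': 54.528200197149935, 'cx': 256.7384017195972, 'cy': 193.26876658412587, 'rvec': array([ 2.18003468, -2.13031859,  0.11847757]), 'tvec': array([ 55.16029316, 562.68491327, 848.18832542])}
{'clock': 0.1, 'tool_pos': array([144.1703289 , 633.25735794, 237.92818582]), 'orientation': array([-2.91358854e-05,  1.11663515e-01,  9.93745776e-01, -7.68744132e-04]), 'wrist_force': array([-0.52421996,  0.16144561,  0.12132612]), 'grip_width': 88.05473462121306}
```

View pics/scene0.png

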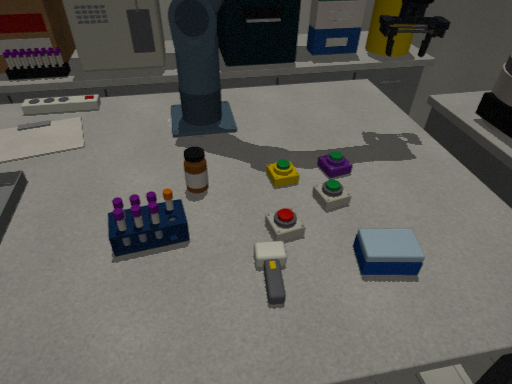

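View pics/top0.png

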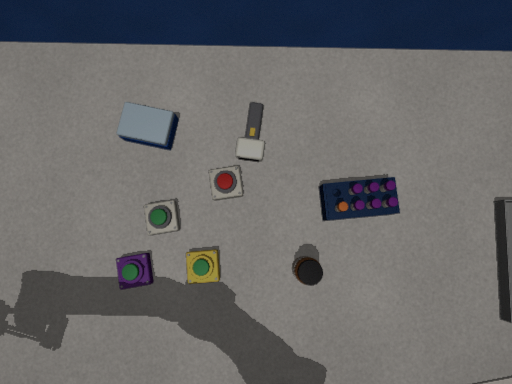

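The green-on-ivory button is at top (159,217) / scene (333,188). Its look-alikes are the yellow-housed one at top (202,267) / scene (283,170) and the purple-housed one at (131,272) / (335,160). The red button is at top (225,182), and the orange cap is at top (343,207) / scene (168,195). The ivory-housed green fits the description; I'll confirm it in a crop and measure.

```bash
cat > h.py <<'E'
import numpy as np, cv2
from cell import env, read_camera, camera_params
def cam(n):
    p=camera_params(n); f=192/np.tan(np.radians(p["fov_y"]/2))
    K=np.array([[f,0,p["cx"]],[0,f,p["cy"]],[0,0,1.]]); R=cv2.Rodrigues(p["rvec"])[0]
    return K,R,np.asarray(p["tvec"],float).reshape(3)
def ray(n,uv):
    K,R,t=cam(n); return -R.T@t, R.T@np.linalg.solve(K,[*uv,1])
def onz(n,uv,z):
    c,d=ray(n,uv); return c+d*(z-c[2])/d[2]
def blobs(im,lo,hi,amin=8):
    m=cv2.inRange(cv2.cvtColor(im,cv2.COLOR_BGR2HSV),lo,hi)
    n,_,st,ce=cv2.connectedComponentsWithStats(m)
    return [(ce[i],st[i]) for i in range(1,n) if st[i,4]>=amin]
def tri(a,b):
    A=[];B=[]
    for n,uv in(("scene",a),("top",b)):
        c,d=ray(n,uv); d/=np.linalg.norm(d); P=np.eye(3)-np.outer(d,d); A.append(P);B.append(P@c)
    return np.linalg.lstsq(np.vstack(A),np.hstack(B),rcond=None)[0]
E
python3 - <<'E'
from h import *
ims={n:cv2.imread(f"pics/{n}0.png") for n in("scene","top")}
np.set_printoptions(precision=1,suppress=True)
for nm,lo,hi,z in(("green",(50,100,40),(85,255,255),52),("orange",(5,180,120),(18,255,255),110),("red",(0,180,90),(4,255,255),52),("purple",(138,100,50),(160,255,255),110)):
    for n in ims:
        for c,s in blobs(ims[n],lo,hi):
            if n=="scene" and c[1]<120: continue
            print(nm,n,c,s,onz(n,c,z))
a=cv2.resize(ims["top"][190:300,100:240],None,fx=2.8,fy=2.8,interpolation=cv2.INTER_CUBIC)
b=cv2.resize(ims["top"][165:275,280:420],None,fx=2.8,fy=2.8,interpolation=cv2.INTER_CUBIC)
c=cv2.resize(ims["scene"][140:250,250:390],None,fx=2.8,fy=2.8,interpolation=cv2.INTER_CUBIC)
d=cv2.resize(ims["scene"][140:250,90:230],None,fx=2.8,fy=2.8,interpolation=cv2.INTER_CUBIC)
cv2.imwrite("pics/crop.png",cv2.resize(np.vstack([np.hstack([a,b]),np.hstack([c,d])]),(752,590)))
E
```

```text
green scene [335.9 155.5] [330 151  13  10 103] [380.4 350.4  52. ]
green scene [282.7 163.7] [277 159  13  10 104] [393.1 190.3  52. ]
green scene [332.6 184.9] [326 179  15  12 136] [507.1 291.8  52. ]
green top [158.3 216.4] [151 209  16  16 206] [500.3 293.6  52. ]
green top [200.6 266.8] [193 259  16  16 199] [388.3 191.3  52. ]
green top [129.7 271.6] [122 264  17  16 208] [373.7 351.6  52. ]
orange scene [166.8 191. ] [163 189   9   5  35] [ 529.9 -118.2  110. ]
orange top [342.6 206. ] [339 202   9   9  57] [ 528.7 -117.9  110. ]
red scene [285.3 213.6] [278 209  16  10 124] [589.6 143.8  52. ]
red top [224.6 180.7] [218 174  14  15 173] [586.9 143.6  52. ]
purple scene [336.1 165.8] [318 154  34  24 391] [504.7 292.2 110. ]
purple scene [151.5 202.2] [146 192  12  22 167] [ 562.8 -151.2  110. ]
purple scene [134.4 205.2] [130 195  10  22 164] [ 566.1 -186.7  110. ]
purple scene [117.1 208.6] [112 198  11  23 176] [ 570.7 -221.9  110. ]
purple top [390.2 184.9] [386 181  10   9  69] [ 576.8 -220.8  110. ]
purple top [373.8 186.5] [370 182   9  10  71] [ 572.6 -185.4  110. ]
purple top [357.1 187.9] [353 184   9   9  69] [ 568.7 -149.3  110. ]
purple top [392.6 201.4] [388 197  10  10  73] [ 541.  -225.1  110. ]
purple top [376.  202.9] [372 199  10   9  71] [ 537.  -189.6  110. ]
purple top [359.2 204.5] [355 200  10  10  73] [ 532.8 -153.4  110. ]
purple top [134.  270.4] [117 253  33  36 621] [381.9 323.  110. ]
```

View pics/crop.png

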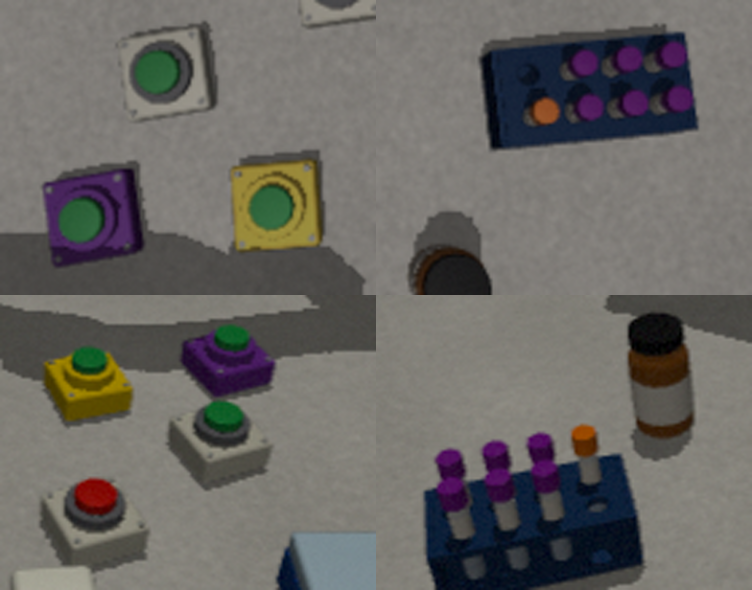

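The crop confirms it: the only green button on an ivory enclosure, with a grey collar, is at top (158,216), and the orange cap is alone at the corner of its row. Green is at about (501, 294) and orange at about (529, -118), with the two views agreeing. I'll close the fingers and move above the green button.

arm_command --pt "-0.04 -0.024 0 0" --pt "-0.08 -0.048 0 0" --pt "-0.12 -0.072 0 0" --pt "-0.16 -0.095 0 0" --pt "-0.2 -0.119 0 0" --claw -1 --grip_force 5

```text
clock: 0.52
tool_pos: [280.0, 503.4, 237.8]
orientation: [-0.0, 0.112, 0.994, -0.001]
wrist_force: [0.9, 0.5, 0.6]
grip_width: 57.0
```

arm_command --pt "-0.04 -0.024 0 0" --pt "-0.08 -0.048 0 0" --pt "-0.12 -0.072 0 0" --pt "-0.16 -0.095 0 0" --pt "-0.2 -0.119 0 0"

```text
clock: 0.93
tool_pos: [415.8, 373.5, 237.8]
orientation: [-0.0, 0.111, 0.994, -0.001]
wrist_force: [-0.7, 0.3, -0.7]
grip_width: 23.9
```

```bash
cat > d.py <<'E'
import sys
from h import *
from scipy.spatial.transform import Rotation as Ro
s=env.state(); q=s["orientation"]; t=np.array([float(a) for a in sys.argv[1:4]])
R=Ro.from_quat([q[1],q[2],q[3],q[0]])
np.set_printoptions(precision=4,suppress=True)
print(s["clock"],s["tool_pos"],"F",s["wrist_force"],"w",s["grip_width"],"zaxis",R.as_matrix()[:,2],"v",np.abs(s["joint_velocities"]).max())
print("shift units",R.inv().apply(t-s["tool_pos"])/800)
E
python3 d.py 501 294 100
```

```text
0.9333 [415.7677 373.531  237.8152] F [-0.6561  0.2563 -0.7288] w 23.854296964811986 zaxis [-0.0008 -0.0023 -1.    ] v 0.8591455388711237
shift units [-0.126  -0.0729  0.1724]
```

arm_command --pt "-0.04 -0.024 0 0" --pt "-0.08 -0.046 0 0" --pt "-0.126 -0.073 0.01 0" --pt "-0.126 -0.073 0.06 0" --pt "-0.126 -0.073 0.11 0"

```text
clock: 1.35
tool_pos: [505.1, 291.6, 150.5]
orientation: [0.002, 0.114, 0.993, -0.0]
wrist_force: [0.3, 1.6, -0.9]
grip_width: 0.4
```

arm_command --pt "0 0 0.02 0" --pt "0 0 0.04 0" --pt "0 0 0.05 0" --pt "0 0 0.05 0" --pt "0 0 0.05 0"

```text
clock: 1.77
tool_pos: [505.2, 291.8, 110.7]
orientation: [0.002, 0.114, 0.993, -0.0]
wrist_force: [0.4, 0.4, -0.4]
grip_width: 0.5
```

```bash
python3 d.py 501 294 56; python3 - <<'E'
from h import *
im=[cv2.resize(read_camera(n)[y:y+110,x:x+140],None,fx=2.8,fy=2.8,interpolation=cv2.INTER_CUBIC) for n,x,y in(("scene",260,100),("top",90,160))]
cv2.imwrite("pics/b.png",np.hstack(im))
E
```

```text
1.7667 [505.1606 291.7584 110.6808] F [ 0.3604  0.3511 -0.3985] w 0.46892535306237354 zaxis [ 0.0043 -0.0009 -1.    ] v 0.022013737508089215
shift units [0.006  0.0015 0.0683]
```

View pics/b.png

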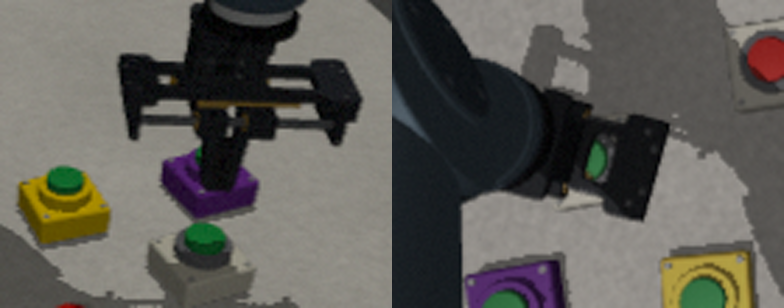

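The fingers (tip at scene about (339,166)) hang above the ivory-housed green button, which shows through the gripper at top (163,217). I'll correct the 5 mm sideways offset, descend, and check where the TCP projects.

arm_command --pt "0.006 0.001 0.02 0" --pt "0.006 0.001 0.04 0" --pt "0.006 0.001 0.058 0" --pt "0.006 0.001 0.058 0" --pt "0.006 0.001 0.058 0"

```text
clock: 2.28
tool_pos: [501.8, 294.3, 65.9]
orientation: [0.003, 0.114, 0.993, 0.001]
wrist_force: [-0.9, 0.7, 0.9]
grip_width: 0.6
```

```bash
python3 d.py 501 294 46; python3 - <<'E'
from h import *
for n in("scene","top"):
    K,R,t=cam(n); print(n,[ (lambda v:(v/v[2])[:2])(K@(R@p+t)) for p in (np.array([505,292,110.7]),env.state()["tool_pos"])])
im=read_camera("scene")
cv2.imwrite("pics/c.png",cv2.resize(im[130:230,280:400],None,fx=5,fy=5,interpolation=cv2.INTER_CUBIC))
E
```

```text
2.2833 [501.7854 294.2659  65.8626] F [-0.8536  0.7183  0.9067] w 0.6265006033028265 zaxis [ 0.0063  0.0005 -1.    ] v 0.020000917068355724
shift units [ 0.001  -0.0006  0.0248]
scene [array([336.17727264, 165.65063643]), array([333.64358277, 179.25903146])]
top [array([151.80678039, 212.63768449]), array([156.41643349, 215.36469708])]
```

View pics/c.png

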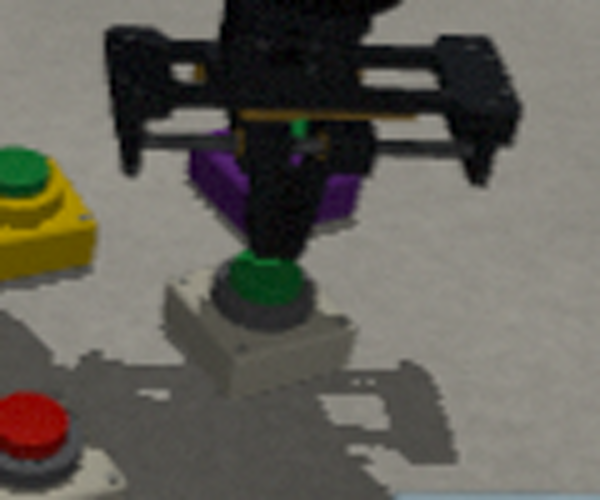

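The fingertips are centred over the button (scene about (335,181)). Now I'll press in small steps.

arm_command --pt "0 0 0.006 0" --pt "0 0 0.012 0" --pt "0 0 0.018 0" --pt "0 0 0.022 0" --pt "0 0 0.022 0"

```text
clock: 2.75
tool_pos: [502.8, 294.7, 48.6]
orientation: [0.004, 0.114, 0.993, 0.001]
wrist_force: [0.4, 1.2, 2.1]
grip_width: 0.4
```

arm_command --pt "0 0 0.002 0" --pt "0 0 0.004 0" --pt "0 0 0.004 0" --pt "0 0 0.004 0" --pt "0 0 0.004 0"

```text
clock: 3.17
tool_pos: [502.8, 294.7, 46.3]
orientation: [0.004, 0.114, 0.993, 0.001]
wrist_force: [-4.3, -1.4, 12.1]
grip_width: 0.2
```

arm_command --pt "0 0 0.002 0" --pt "0 0 0.003 0" --pt "0 0 0.003 0" --pt "0 0 0.003 0" --pt "0 0 0.003 0"

```text
clock: 3.58
tool_pos: [502.9, 294.8, 46.1]
orientation: [0.004, 0.114, 0.993, 0.001]
wrist_force: [-6.6, -3.2, 24.4]
grip_width: 0.4
```

The button is on its stop: z stays at 46.1 while the force rises to 24 N. Now I'll retreat.

arm_command --pt "0 0 -0.01 0" --pt "0 0 -0.03 0" --pt "0 0 -0.07 0" --pt "0 0 -0.12 0" --pt "0 0 -0.17 0"

```text
clock: 4.0
tool_pos: [500.9, 293.8, 182.8]
orientation: [0.003, 0.114, 0.993, 0.0]
wrist_force: [0.8, 0.8, 0.6]
grip_width: 0.9
```

```bash
python3 d.py 529 -118.5 180; python3 - <<'E'
from h import *
im=read_camera("scene")
print([(c,s) for c,s in blobs(im,(50,100,40),(85,255,255)) if c[1]>120])
E
```

```text
4.0 [500.9208 293.8242 182.7617] F [0.7654 0.7972 0.5975] w 0.9046351691115151 zaxis [ 0.0054  0.0003 -1.    ] v 0.9593710226135603
shift units [-0.1514 -0.4939  0.0035]
[(array([335.87755102, 155.67346939]), array([330, 151,  13,  10,  98], dtype=int32)), (array([282.64948454, 163.95876289]), array([277, 160,  12,   9,  97], dtype=int32)), (array([332.62962963, 184.95555556]), array([326, 180,  15,  11, 135], dtype=int32))]
```

The button is back up: its centroid (332.6,185.0) matches the first picture. Now I'll move over the rack, staying high.

arm_command --pt "-0.015 -0.049 -0.01 0" --pt "-0.03 -0.098 -0.01 0" --pt "-0.045 -0.147 -0.01 0" --pt "-0.06 -0.196 -0.01 0" --pt "-0.075 -0.245 -0.01 0"

```text
clock: 4.47
tool_pos: [518.4, 89.8, 197.7]
orientation: [0.007, 0.115, 0.993, 0.005]
wrist_force: [0.6, 0.6, -0.8]
grip_width: 0.4
```

arm_command --pt "-0.015 -0.049 0 0" --pt "-0.03 -0.098 0 0" --pt "-0.045 -0.147 0 0" --pt "-0.06 -0.18 0 0" --pt "-0.07 -0.22 0 0"

```text
clock: 4.88
tool_pos: [533.1, -95.9, 196.3]
orientation: [0.008, 0.115, 0.993, 0.005]
wrist_force: [0.9, 0.9, 0.2]
grip_width: 0.7
```

```bash
python3 d.py 529 -118.5 150
```

```text
4.8833 [533.0909 -95.9055 196.3119] F [0.8575 0.8617 0.1786] w 0.6506424561975822 zaxis [ 0.0162  0.0078 -0.9998] v 0.8128379638942318
shift units [-0.0007 -0.0293  0.0576]
```

arm_command --pt "0 -0.029 0 0" --pt "-0.001 -0.029 0.02 0" --pt "-0.001 -0.029 0.045 0" --pt "-0.001 -0.029 0.058 0" --pt "-0.001 -0.029 0.058 0"

```text
clock: 5.3
tool_pos: [527.5, -117.8, 147.2]
orientation: [0.005, 0.115, 0.993, 0.005]
wrist_force: [-0.6, -0.0, -0.0]
grip_width: 0.8
```

```bash
python3 d.py 529 -118.5 130; python3 - <<'E'
from h import *
im=[cv2.resize(read_camera(n)[y:y+100,x:x+120],None,fx=3.3,fy=3.3,interpolation=cv2.INTER_CUBIC) for n,x,y in(("scene",100,125),("top",290,150))]
cv2.imwrite("pics/e.png",np.hstack(im))
for n in("scene","top"):
    K,R,t=cam(n); v=K@(R@env.state()["tool_pos"]+t); print(n,v[:2]/v[2])
E
```

```text
5.3 [ 527.4614 -117.7833  147.2193] F [-0.5785 -0.0455 -0.0097] w 0.7934365660706185 zaxis [ 0.0114  0.0086 -0.9999] v 0.040814182196744535
shift units [-0.0019 -0.0007  0.0215]
scene [164.4384442  176.62946603]
top [346.9273763 204.1605068]
```

View pics/e.png

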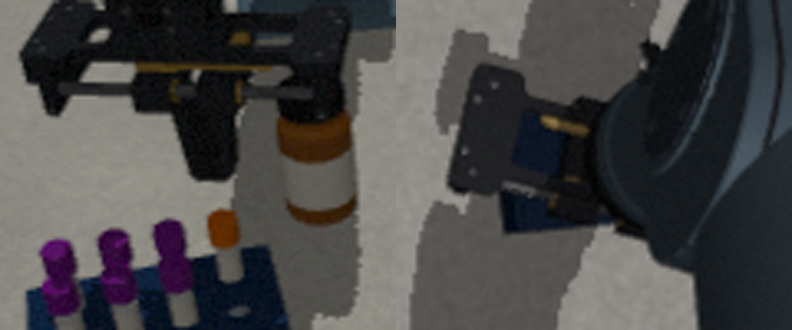

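The fingertips (scene about (164,177)) hang straight over the orange cap (scene about (167,190)), matching the TCP projection. Now I'll lower to 130 mm.

arm_command --pt "-0.002 -0.001 0.007 0" --pt "-0.002 -0.001 0.014 0" --pt "-0.002 -0.001 0.022 0" --pt "-0.002 -0.001 0.022 0" --pt "-0.002 -0.001 0.022 0"

```text
clock: 5.82
tool_pos: [530.6, -118.8, 131.6]
orientation: [0.007, 0.114, 0.993, 0.005]
wrist_force: [-0.0, -0.3, 1.0]
grip_width: 0.5
```

```bash
python3 d.py 529 -118.5 130
```

```text
5.8167 [ 530.5504 -118.8437  131.6239] F [-0.0173 -0.2569  0.9623] w 0.5118379843590988 zaxis [ 0.0145  0.0081 -0.9999] v 0.010131897841960249
shift units [ 0.002 -0.     0.002]
```

Now a small trim, then hold.

arm_command --pt "0.002 0 0.002 0" --pt "0.002 0 0.002 0" --pt "0.002 0 0.002 0" --pt "0.002 0 0.002 0" --pt "0.002 0 0.002 0"

```text
clock: 6.23
tool_pos: [529.1, -118.5, 130.2]
orientation: [0.007, 0.114, 0.993, 0.005]
wrist_force: [0.2, 0.3, 0.5]
grip_width: 0.3
```

arm_command --pt "0 0 0 0" --pt "0 0 0 0" --pt "0 0 0 0" --pt "0 0 0 0" --pt "0 0 0 0"

```text
clock: 6.65
tool_pos: [529.1, -118.5, 130.2]
orientation: [0.007, 0.114, 0.993, 0.005]
wrist_force: [0.1, -0.5, -0.5]
grip_width: 0.4
```

```bash
python3 d.py 529 -118.5 130; python3 - <<'E'
from h import *
im=read_camera("scene")
cv2.imwrite("pics/f.png",cv2.resize(im[100:250,90:350],None,fx=3,fy=3,interpolation=cv2.INTER_CUBIC))
print([(c,s[4]) for c,s in blobs(im,(5,180,120),(18,255,255)) if c[1]>120], [(c,s[4]) for c,s in blobs(im,(0,180,90),(4,255,255)) if c[1]>120])
E
```

```text
6.65 [ 529.1247 -118.4731  130.1538] F [ 0.1484 -0.4601 -0.5422] w 0.3750644757134432 zaxis [ 0.0148  0.0081 -0.9999] v 0.0015546895768445564
shift units [ 0.0001 -0.0001  0.0002]
[] [(array([285.17741935, 213.61290323]), np.int32(124))]
```

View pics/f.png

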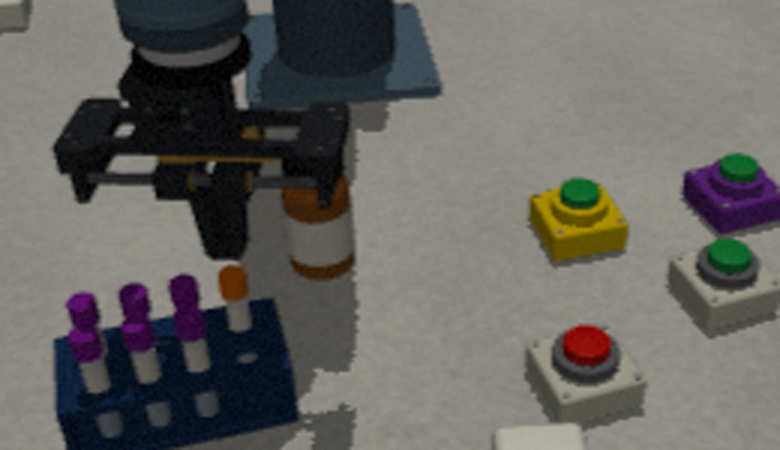

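The fingertips stand just above the orange cap with a clear gap, and the red button and rack look untouched. The tip (crop x≈226) looks slightly left of the cap (x≈233), so I'll measure that properly.

```bash
python3 - <<'E'
from h import *
im=read_camera("scene"); a=cv2.imread("pics/scene0.png")
hsv=cv2.cvtColor(im,cv2.COLOR_BGR2HSV)
for r in range(172,197):
    o=[c for c in range(155,182) if hsv[r,c,2]<55]; g=[c for c in range(155,182) if 3<hsv[r,c,0]<20 and hsv[r,c,1]>170 and hsv[r,c,2]>60]
    h0=cv2.cvtColor(a[r:r+1],cv2.COLOR_BGR2HSV)[0]; g0=[c for c in range(155,182) if 3<h0[c,0]<20 and h0[c,1]>170 and h0[c,2]>60]
    print(r,o[:1]+o[-1:],g[:1]+g[-1:],g0[:1]+g0[-1:])
K,R,t=cam("scene")
for p in([529,-118.5,130],[529,-118.5,110],[529,-118.5,90],*(np.array([529,-118.5,130])+np.array([.222*a-.975*b,.975*a+.222*b,0]) for a in(-17.5,17.5) for b in(-9,9))):
    v=K@(R@np.array(p)+t); print(np.round(p),v[:2]/v[2])
E
```

```text
172 [155, 172] [] []
173 [155, 172] [] []
174 [156, 172] [] []
175 [156, 172] [] []
176 [156, 172] [] []
177 [157, 172] [] []
178 [157, 172] [] []
179 [157, 172] [] []
180 [158, 172] [] []
181 [158, 172] [] []
182 [158, 172] [] []
183 [159, 171] [] []
184 [159, 170] [] []
185 [160, 170] [] []
186 [161, 169] [] []
187 [] [] []
188 [] [] []
189 [] [165, 170] [164, 170]
190 [] [164, 170] [163, 170]
191 [] [163, 171] [163, 171]
192 [] [163, 171] [163, 170]
193 [] [163, 171] [163, 171]
194 [] [163, 171] [163, 171]
195 [] [164, 171] [164, 171]
196 [] [164, 171] [164, 171]
[ 529. -118.  130.] [165.44563994 183.70860047]
[ 529. -118.  110.] [166.69737659 190.74717776]
[ 529. -118.   90.] [167.90973038 197.56430328]
[ 534. -138.  130.] [156.59471798 186.02893574]
[ 516. -134.  130.] [158.45189951 180.98571536]
[ 542. -103.  130.] [172.56674373 186.48107218]
[524. -99. 130.] [174.15074431 181.42649237]
```

The tip centre is at 165.2 px (predicted 165.4) and the cap at 167.0 px (predicted 166.7). That puts the alignment within about 2 mm, and the cap hasn't moved. Now I'll hold for more than 2 s.

arm_command --pt "0 0 0 0" --pt "0 0 0 0" --pt "0 0 0 0" --pt "0 0 0 0" --pt "0 0 0 0"

```text
clock: 7.17
tool_pos: [529.1, -118.5, 130.1]
orientation: [0.007, 0.114, 0.993, 0.005]
wrist_force: [-0.5, -0.4, 0.1]
grip_width: 0.5
```

arm_command --pt "0 0 0 0" --pt "0 0 0 0" --pt "0 0 0 0" --pt "0 0 0 0" --pt "0 0 0 0"

```text
clock: 7.58
tool_pos: [529.1, -118.5, 130.1]
orientation: [0.007, 0.114, 0.993, 0.005]
wrist_force: [0.1, 0.1, -0.3]
grip_width: 0.7
```

arm_command --pt "0 0 0 0" --pt "0 0 0 0" --pt "0 0 0 0" --pt "0 0 0 0" --pt "0 0 0 0"

```text
clock: 8.0
tool_pos: [529.1, -118.5, 130.1]
orientation: [0.007, 0.114, 0.993, 0.005]
wrist_force: [-0.4, 0.7, 0.2]
grip_width: 0.3
```

arm_command --pt "0 0 0 0" --pt "0 0 0 0" --pt "0 0 0 0" --pt "0 0 0 0" --pt "0 0 0 0"

```text
clock: 8.42
tool_pos: [529.1, -118.5, 130.1]
orientation: [0.007, 0.114, 0.993, 0.005]
wrist_force: [0.4, -0.2, -0.8]
grip_width: 0.6
```

arm_command --pt "0 0 0 0" --pt "0 0 0 0" --pt "0 0 0 0" --pt "0 0 0 0" --pt "0 0 0 0"

```text
clock: 8.83
tool_pos: [529.1, -118.5, 130.2]
orientation: [0.007, 0.114, 0.993, 0.005]
wrist_force: [0.8, -0.0, -0.8]
grip_width: 0.6
```

arm_command --pt "0 0 0 0" --pt "0 0 0 0" --pt "0 0 0 0" --pt "0 0 0 0" --pt "0 0 0 0"

```text
clock: 9.25
tool_pos: [529.1, -118.5, 130.1]
orientation: [0.007, 0.114, 0.993, 0.005]
wrist_force: [-0.4, -0.2, 0.4]
grip_width: 0.4
```

```bash
python3 d.py 529 -118.5 130; python3 -c "
from cell import workorder
print(workorder.job_done())"
```

```text
9.25 [ 529.1048 -118.4956  130.1247] F [-0.4206 -0.2158  0.4013] w 0.406718527819724 zaxis [ 0.0147  0.0081 -0.9999] v 0.0016161981056921162
shift units [ 0.0001 -0.      0.0002]
the job is handed in; nothing more can be done
None
```

I pressed the green button, let it spring back, then pointed at the orange-capped tube, and handed the job in at 9.25 s in that pose.

- **Button press:** I used the green button on the ivory enclosure with shut fingertips. It reached its stop: fingertip height stayed at 46.1 mm while the wrist force rose to 24 N. After I lifted off, its image position matched the first picture, so it is back up.
- **Pointing:** The fingertips were at (529.1, -118.5, 130.1) mm, about 20 mm above the orange cap, and held there for about 3 s. Wrist force was only noise, below 1 N.
- **Untouched items:** In the scene camera, the cap and the red button were where they started. I did not measure the jar, tip box or code reader again, but every move near other objects was well above them.

**Small disagreements:** The two camera views differed by 1 mm on the cap and about 7 mm on the button; I used the top view for the button. The fingertip and cap image positions suggest a sideways error of up to about 2 mm. The tool also ended tilted about 1° from vertical.

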